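# Hook a desk lamp's balance spring back in place

## Robot

A 6-joint arm with a two-finger parallel gripper is mounted at the origin on a cart in front of the work surface, level with it; the furniture and walls round the work are solid. World frame = base frame: x ahead of the robot, y to its left, z up, the work surface at z = 0. Lengths are in m, angles in degrees, forces in N, time in s.
With the tool pointing down it reaches from about 0.3 to 0.75 m from the base axis. Payload 8.5 kg.
Tool frame: the origin (TCP) lies between the finger pads; the fingertips stand env.finger_overhang ahead of it and the grasp point (between the pads) lies 2 mm behind it (env.finger_overhang is the distance from the TCP to the fingertips, in m); z points along the fingers, y is the line along which they close (so a half turn about z gives the same grasp; the last joint's range is limited). The gripper opens to 85 mm and grips with 20 to 120 N. Pads are 22 mm wide; open, the fingers measure 114 mm over their backs; the gripper's body (76 mm by 85 mm) begins 54 mm behind the grasp point. The pads swing forward as they close: fully open they stand 13 mm farther back than shut.
Start: joints at [-89.341, 21.807, 74.336, -0, 83.858, -12.336], TCP at [0.124, -0.536, 0.248] pointing down, gripper open.
Joint ranges: [-178.18, 178.18], [-50.72, 133.34], [12.68, 142.11], [-81.47, 261.47], [9.98, 163.14], [-165.26, 165.26]. Speed limits (degrees/s): [136.94, 136.94, 180, 180, 180, 180].

## Interface

Orientations are given as a 3x3 rotation matrix whose columns are the frame's x, y, z axes.
In Python, from rig import env gives the robot as it stands. The module is installed in compiled form; this text tells all that it offers.
- The arm moves only by the tool jog_arm, never from a script. Its arguments are lists of equal length, an entry for each row: "hand": the finger opening in m, from 0 to 0.0854; "travel": the shift along the world's x, y, z in m, a list of three; "yaw": the turn about the world's z in rad. A call has exactly 5 rows; each row shifts and turns the commanded pose from where the row before left it; what a row does not reach is not made up. A row lasts 1/8 s, in which the tool goes at most 62.5 mm and 10.7 degrees, less where a joint would pass 70% of its speed; a pose out of reach is approached as far as the arm can. A call is refused whole if a number of a shift passes 0.0625 or a number of a turn 0.188, either way. A call with a gripper value outside its range is refused whole. The fingers move at their own pace and stop on an object; "grip_force" is the grip in N (left out, the last holds). Time passes only in rows, so rows that do not move let the fingers close, or fill a call up. It gives the time, the measured TCP pose, the force, the opening and the grip force at its end, in the units of the state.
- env.observe(): the state, without advancing time (a new reading comes with each control period).
- env.get_image(name): name is "scene" or "top" or "wrist"; returns the picture (400x640x3 uint8, red, green, blue); there is no depth.
- env.calibration(name): a dict with "fx", "fy", "cx", "cy" (pixels), "position" and "rotation" of the camera in the world; the wrist camera has in their place "hand_eye" (4x4, takes a point from camera to tool coordinates, whose origin is the TCP and whose axes are the flange's). Camera axes: x right, y down, z forward; pixel columns grow to the right and rows downward; lengths in m; the calibration is good to about 2 mm. A picture is of the moment at which its call begins: read the wrist's pose just before it. calibration takes no time and is no camera call.
- env.close_job(): hands the job in; it is judged then, once.
The state is a dict: "time_s": time; "q": joint angles; "qvel": joint speeds; "joint_efforts": joint torques, N m; "position": TCP position; "tool_rot": TCP orientation; "ft_force": force on the tool from outside, world axes, zero at the start; "wrist_torque": the same for the moment, N m; "grip_width": finger opening in m; "gripper_force": force on a finger pad.
Only numpy, scipy, OpenCV 4.12 (cv2) and the standard library are available. Lean on these libraries where they do the work, as an engineer would, in place of code of your own. Each camera call takes 0.05 s, during which the arm holds its last target. There are 200 camera calls.

## Task

Refit the balance spring of the desk lamp that lies on its side: first push the spring's hook pin fully down into the hole of the anchor slide with the spring still slack (feel for the hole with a light touch, never pressing hard), then stretch the spring and drop its eye right down over the headed post so that its own tension holds it there. Do not stretch it much past the post, leave the things lying around where they are, and let go.

Things in the scene. Friction and masses are not known exactly. Their poses are not given: they have to be found in the camera images.
- spring: loose tension spring, about 145 mm long slack, 80 g. Starts flat on the notebook, its hook pin hanging past the notebook's short edge. Origin: on the hook pin's axis, level with the flat underside of both ends; x from hook end to eye end, z up. The ends only slide apart along x (no bend or twist). Coil 14 mm thick, axis at z = 9 mm
- hook_grip (a point): middle of the hook end's grey grip block, at spring x = 6, z = 9 mm; the block is 28 long x 14 wide x 18 mm high
- pin_tip (a point): lowest point of the steel hook pin, 10 mm under the spring's origin. The pin points straight down from the grip block, is 6 mm thick and has a hemispherical tip
- eye (a point): centre of the eye at the underside of the eye end, 120 mm along spring x from the origin when slack. The eye is an 18 mm round hole in a steel tag 30 long x 28 wide x 5 mm thick (spring z 0 to 5)
- eye_grip (a point): middle of the eye end's grey grip block (26 long x 14 wide x 18 mm high), 28 mm from the eye centre towards the hook end, 9 mm above the underside
- eye_end (a joint): stretch of the spring in m, 0 = slack. The pull is 2 N at once and grows by 1.7 N per 10 mm. Fitted on the post it reads 0.016 to 0.043; beyond 0.058 the spring is ruined; 0.070 is the end stop
- lamp: desk lamp's lower arm, fixed, lying flat: bar 240 x 44 mm, its top 28 mm above the worktop. Origin at worktop level, 16 mm from anchor towards the post; x along the bar from anchor to post, z up. Pivot hub (54 mm wide, 41 mm high) at x = -75 mm; upper arm and LED head lie to the +y side, under 31 mm high
- anchor (a point): on the bar's centre line, level with the anchor slide's top, 34 mm above the worktop. The slide: flat steel plate 66 x 34 x 6 mm on the bar, one 8.5 mm round through hole at its middle. It is clamped at an unknown place: the hole's centre lies 4 to 28 mm from this point along lamp x (towards the post), not measured. The pin goes in all its length, till the block meets the slide
- post (a point): on the post's axis at its foot, on a flat black pad 34 mm above the worktop, level with the anchor slide's top, 172 mm along lamp x from anchor. Shank 8 mm thick, head 12 mm wide, top 12 mm above the pad. Pad: 91 mm before to 26 mm beyond the post, 30 mm wide; the slack eye end rests on it. Under its pull the eye settles about 5 mm off the axis, towards the anchor
- notebook: black closed notebook 148 x 110 mm, fixed, cover 12 mm high, origin centre of its underside, x along its long side
- staple_box: bystander: small box 38 x 55 x 30 mm
- eraser: bystander: eraser 23 x 58 x 13 mm
- clip_cup: bystander: paper-clip cup, 60 mm across, 56 mm high

How it is judged:
By the outcome, as a careful person would: the job done as asked, in the order asked, and still so for the second after the job is handed in, with the robot touching nothing.
It also fails if it takes over 72 s, if anything falls off the work surface, if the arm or the gripper's body presses on something with over 40 N, if the wrist force passes 120 N, or if a joint passes its speed limit or range.

## Working session

There is one attempt and no reset: what is moved stays moved. The work goes in short steps, Python scripts to look and compute and a tool call to move; the robot and the scene stay as the last step left them, time stands still between calls to the robot, and variables do not carry over. Pictures are saved under pics/ and viewed, at most 10 in all, crops included, and the job is handed in when it is done.

Besides the shell and the picture viewer there is one more tool, called in YAML: its name, and indented under it one key for each argument. jog_arm: Moves the arm, as the interface text tells. Its arguments: {"type":"object","properties":{"hand":{"type":"array"},"travel":{"type":"array"},"yaw":{"type":"array"},"grip_force":{"type":"number"}},"required":["hand","travel","yaw"]}

```bash
mkdir -p pics
cat > h.py <<'E'
import numpy as np, cv2
from rig import env
def save(n,im): cv2.imwrite('pics/'+n,cv2.cvtColor(im,cv2.COLOR_RGB2BGR))
def cam(name,state=None):
    c=env.calibration(name); K=np.array([[c['fx'],0,c['cx']],[0,c['fy'],c['cy']],[0,0,1]])
    if 'hand_eye' in c:
        s=state; T=np.eye(4);T[:3,:3]=s['tool_rot'];T[:3,3]=s['position']; T=T@np.array(c['hand_eye'])
        return K,T[:3,:3],T[:3,3]
    return K,np.array(c['rotation']),np.array(c['position'])
def onplane(px,z,C):
    K,R,p=C; px=np.atleast_2d(px).astype(float)
    d=(R@np.linalg.inv(K)@np.c_[px,np.ones(len(px))].T).T
    return p+d*((z-p[2])/d[:,2])[:,None]
def proj(P,C):
    K,R,p=C; q=(K@R.T@(np.atleast_2d(P)-p).T).T; return q[:,:2]/q[:,2:]
E
python3 - <<'E'
from h import *
s=env.observe(); print(s, env.finger_overhang)
for n in ['top','scene','wrist']:
    im=env.get_image(n); np.save(n+'0.npy',im); save(n+'0.png',im); c=cam(n,s); print(n,c[2],c[1].round(2).tolist(),c[0][0,0])
E
```

```text
{'time_s': 0.0, 'q': array([-8.93402609e+01,  2.18399241e+01,  7.43862448e+01, -7.32812908e-04,
        8.38585483e+01, -1.23356718e+01]), 'qvel': array([ 0.03273836,  0.05757315,  0.02168477,  0.04171588,  0.01996847,
       -0.04594252]), 'joint_efforts': array([-1.81002746e-03, -4.48468316e+01, -2.31278819e+01, -2.71644876e-04,
        4.73498774e-03,  2.01781000e-05]), 'position': array([ 0.12367252, -0.53562512,  0.24771298]), 'tool_rot': array([[ 9.74387774e-01,  2.24874332e-01, -2.97408335e-05],
       [ 2.24874129e-01, -9.74386700e-01,  1.47835068e-03],
       [ 3.03464049e-04, -1.44717477e-03, -9.99998907e-01]]), 'ft_force': array([ 0.30028784, -0.36302005, -0.30012084]), 'wrist_torque': array([0.0244556 , 0.00703312, 0.04080249]), 'gripper_force': 0.0, 'grip_width': 0.0854912030214265} 0.017
top [ 0.38491885 -0.26510438  1.11432683] [[0.03, -1.0, 0.09], [-1.0, -0.03, 0.0], [0.0, -0.09, -1.0]] 439.47373744728964
scene [ 0.24130454 -0.76681218  0.69628314] [[0.88, -0.36, 0.3], [-0.47, -0.67, 0.58], [-0.0, -0.65, -0.76]] 387.95003254761014
wrist [ 0.20281967 -0.5173255   0.37493915] [[0.22, -0.93, -0.31], [-0.97, -0.21, -0.07], [-0.0, 0.31, -0.95]] 278.17635424511974
```

View pics/top0.png

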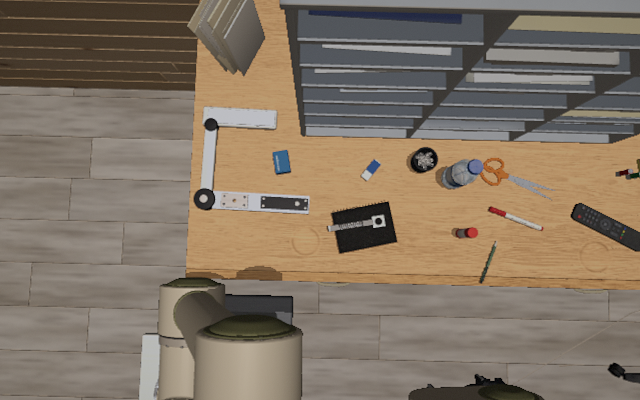

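View pics/scene0.png

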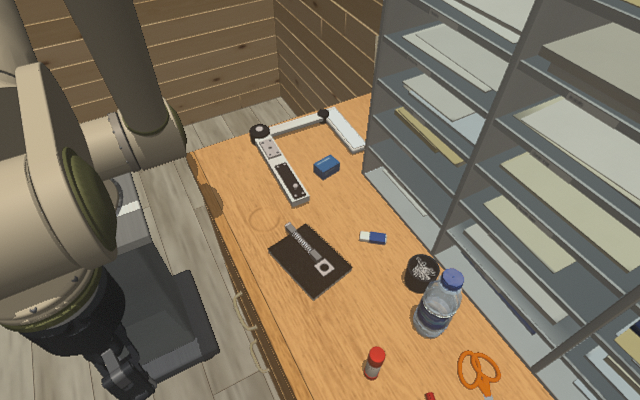

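Run:
```python
import numpy as np,cv2
from h import save
t=np.load('top0.npy')
a=cv2.resize(t[175:225,185:325],None,fx=5.7,fy=5.7,interpolation=cv2.INTER_CUBIC)
b=cv2.resize(t[195:257,320:405],(0,0),fx=5,fy=5,interpolation=cv2.INTER_CUBIC)
o=np.zeros((600,800,3),np.uint8);o[:a.shape[0],:a.shape[1]]=a[:,:800];o[288:288+b.shape[0],:b.shape[1]]=b
save('crop0.png',o)
```

```text
(no output)
```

View pics/crop0.png

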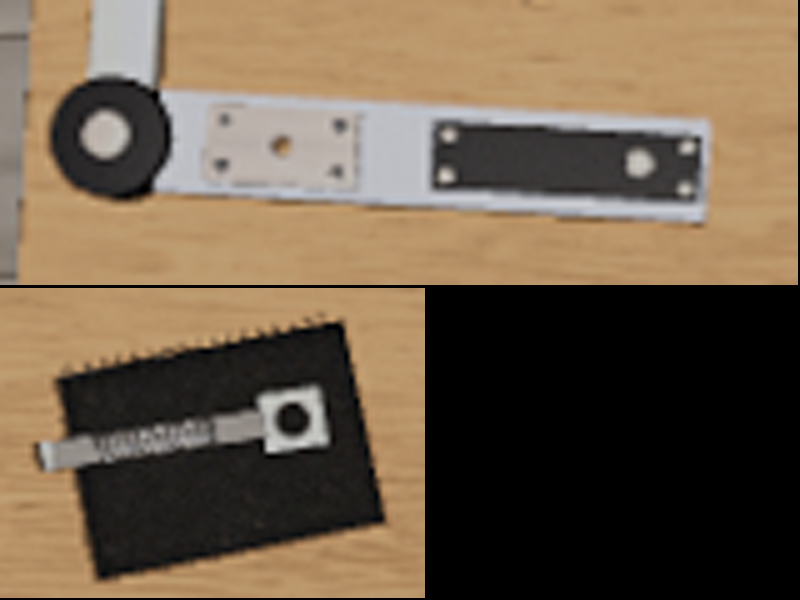

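Run:
```python
from h import *
C=cam('top')
f=lambda u,v:[185+(u+.5)/5.7-.5,175+(v+.5)/5.7-.5]
g=lambda u,v:[320+(u+.5)/5-.5,195+(v-288+.5)/5-.5]
hole=onplane(f(282,147),.034,C)[0]; post=onplane(f(639,162),.046,C)[0]
print('hole',hole,'post',post,np.linalg.norm((post-hole)[:2]))
d=(post-hole)[:2]; print('lampdir',np.degrees(np.arctan2(d[1],d[0])))
P=onplane([f(205,103),f(202,180),f(360,110),f(357,189)],.034,C);print('slide ctr',P.mean(0))
P=onplane([f(433,120),f(432,188),f(703,138),f(698,203)],.034,C);print('pad',P, P.mean(0))
eye=onplane(g(294,420),.0145,C)[0];print('eye',eye)
E_=onplane([g(256,392),g(320,385),g(329,446),g(264,454)],.017,C);print('tag',E_.mean(0),E_)
# block tops z=.030
B=onplane([g(235,427),g(72,455)],.030,C);print('mid eyeblock,hookblock',B)
d=(B[0]-B[1])[:2];print(np.degrees(np.arctan2(d[1],d[0])))
N=onplane([g(57,380),g(342,321),g(384,520),g(100,578)],.012,C);print('nb',N)
d=(N[1]-N[0])[:2];print(np.degrees(np.arctan2(d[1],d[0])),N.mean(0))
```

```text
hole [ 0.48574487 -0.06315097  0.034     ] post [ 0.48205805 -0.21850409  0.046     ] 0.1553968699133333
lampdir -91.35948404271763
slide ctr [ 0.48641082 -0.06268552  0.034     ]
pad [[ 0.49916642 -0.12812634  0.034     ]
 [ 0.46958249 -0.12877784  0.034     ]
 [ 0.49429652 -0.24540892  0.034     ]
 [ 0.46599965 -0.24400502  0.034     ]] [ 0.48226127 -0.18657953  0.034     ]
eye [ 0.44489881 -0.42296471  0.0145    ]
tag [ 0.44513509 -0.42172677  0.017     ] [[ 0.45829278 -0.40343209  0.017     ]
 [ 0.46261408 -0.43539775  0.017     ]
 [ 0.43222301 -0.44022785  0.017     ]
 [ 0.42741051 -0.40784941  0.017     ]]
mid eyeblock,hookblock [[ 0.4398575  -0.39166983  0.03      ]
 [ 0.42401188 -0.31153838  0.03      ]]
-78.8143316698501
nb [[ 0.46212944 -0.30396404  0.012     ]
 [ 0.49556832 -0.44689858  0.012     ]
 [ 0.39616838 -0.46890707  0.012     ]
 [ 0.36375655 -0.32757844  0.012     ]]
-76.83272322331236 [ 0.42940567 -0.38683703  0.012     ]
```

jog_arm:
  hand: [0.0854,0.0854,0.0854,0.0854,0.0854]
  travel:
    - [0.034,0.025,-0.008]
    - [0.034,0.025,-0.008]
    - [0.034,0.025,-0.008]
    - [0.034,0.025,-0.008]
    - [0.034,0.025,-0.008]
  yaw: [0.17,0.17,0.17,0.17,0.17]
  grip_force: 80

```text
time_s: 0.78
position: [0.2946, -0.4099, 0.2079]
tool_rot: [[0.469, 0.883, -0.0], [0.883, -0.469, 0.0], [0.0, -0.0, -1.0]]
ft_force: [0.8, -0.7, -1.1]
grip_width: 0.0853
gripper_force: 0.0
```

jog_arm:
  hand: [0.0854,0.0854,0.0854,0.0854,0.0854]
  travel:
    - [0.033,0.025,-0.008]
    - [0.033,0.025,-0.008]
    - [0.033,0.025,-0.008]
    - [0.031,0.024,-0.008]
    - [0,0,0]
  yaw: [0.17,0.17,0.17,0.17,0]

```text
time_s: 1.4
position: [0.4248, -0.3102, 0.1756]
tool_rot: [[-0.189, 0.982, -0.001], [0.982, 0.189, 0.001], [0.001, -0.001, -1.0]]
ft_force: [0.5, -0.3, 0.1]
grip_width: 0.0852
gripper_force: 0.0
```

Run:
```python
from h import *
s=env.observe(); im=env.get_image('wrist'); np.save('w1.npy',im);import pickle;pickle.dump(s,open('s1.pkl','wb'))
print(s['time_s'],s['position'],s['tool_rot'],s['q'])
save('w1.png',im)
```

```text
1.4 [ 0.42484561 -0.31015682  0.17556882] [[-1.89158710e-01  9.81946128e-01 -8.85326720e-04]
 [ 9.81945434e-01  1.89159768e-01  1.32155397e-03]
 [ 1.46516301e-03 -6.19359085e-04 -9.99998735e-01]] [-4.90439880e+01  2.32557271e+01  8.49592776e+01  1.19152077e-02
  7.18754295e+01 -5.99514329e+01]
```

View pics/w1.png

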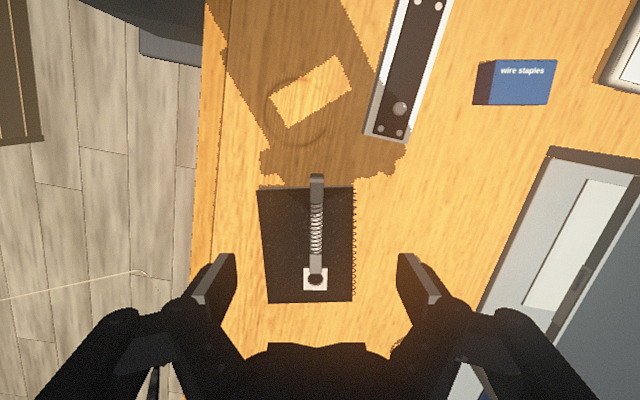

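Run:
```python
from h import *
import pickle
s=pickle.load(open('s1.pkl','rb')); C=cam('wrist',s); im=np.load('w1.npy')
# predicted points of spring from top estimate
print(C[2])
for n,p,z in [('blocktop corners',[(309,178),(323,178),(309.5,199),(323,199)],.030),('eye block top',[(309.5,257),(322,257)],.030),('eye hole',[(315.5,280)],.0145),('tag',[(304,268),(327,268),(303,291),(328,291)],.017)]:
    P=onplane(p,z,C); print(n,P.mean(0),P.round(4).tolist())
print('post',onplane([(400,108)],.046,C), 'padcorners', onplane([(372,130),(408,138)],.034,C))
a=cv2.resize(im[160:300,250:370],None,fx=4.2,fy=4.2,interpolation=cv2.INTER_CUBIC); save('w1c.png',a)
```

```text
[ 0.40971559 -0.230426    0.30288928]
blocktop corners [ 0.42458995 -0.3073941   0.03      ] [[0.4154, -0.2978, 0.03], [0.4293, -0.2952, 0.03], [0.42, -0.3196, 0.03], [0.4337, -0.317, 0.03]]
eye block top [ 0.43902967 -0.3848819   0.03      ] [[0.4322, -0.3862, 0.03], [0.4458, -0.3836, 0.03]]
eye hole [ 0.44629917 -0.42454334  0.0145    ] [[0.4463, -0.4245, 0.0145]]
tag [ 0.445897   -0.42241427  0.017     ] [[0.4296, -0.4092, 0.017], [0.4562, -0.4041, 0.017], [0.434, -0.441, 0.017], [0.4638, -0.4353, 0.017]]
post [[ 0.48211375 -0.21682855  0.046     ]] padcorners [[ 0.46516817 -0.24009373  0.034     ]
 [ 0.50055658 -0.24082199  0.034     ]]
```

View pics/w1c.png

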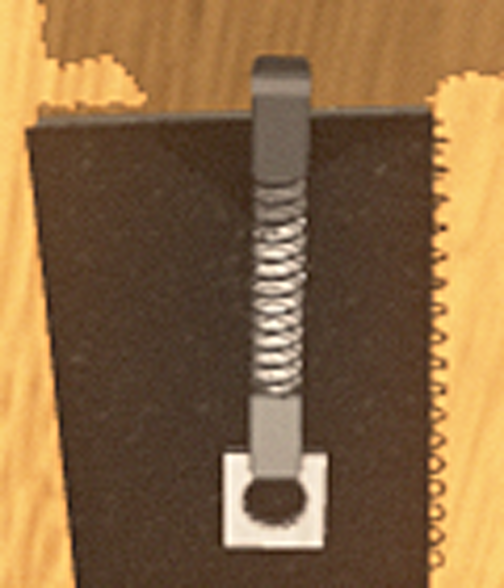

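jog_arm:
  hand: [0.06,0.04,0.04,0.04,0.04]
  travel:
    - [0,-0.002,-0.04]
    - [0,0,-0.04]
    - [0,0,-0.04]
    - [0,0,-0.023]
    - [0,0,0]
  yaw: [0,0,0,0,0]

```text
time_s: 2.08
position: [0.4225, -0.3142, 0.0323]
tool_rot: [[-0.182, 0.983, -0.002], [0.983, 0.182, 0.002], [0.002, -0.002, -1.0]]
ft_force: [-1.0, 0.4, 0.6]
grip_width: 0.04
gripper_force: 0.0
```

jog_arm:
  hand: [0.0,0.0,0.0,0.0,0.0]
  travel:
    - [0,0,0]
    - [0,0,0]
    - [0,0,0]
    - [0,0,0]
    - [0,0,0]
  yaw: [0,0,0,0,0]

```text
time_s: 2.7
position: [0.424, -0.3147, 0.0348]
tool_rot: [[-0.185, 0.983, 0.002], [0.983, 0.185, -0.003], [-0.003, 0.001, -1.0]]
ft_force: [-1.1, -0.4, 7.0]
grip_width: 0.0118
gripper_force: 78.9
```

jog_arm:
  hand: [0.0,0.0,0.0,0.0,0.0]
  travel:
    - [0,0,0.01]
    - [0,0,0.02]
    - [0,0,0.03]
    - [0,0,0.03]
    - [0,0,0]
  yaw: [0,0,0,0,0]
  grip_force: 80

```text
time_s: 3.32
position: [0.4243, -0.3145, 0.1258]
tool_rot: [[-0.185, 0.983, 0.003], [0.983, 0.185, -0.004], [-0.004, 0.003, -1.0]]
ft_force: [-0.2, -0.2, -1.1]
grip_width: 0.0117
gripper_force: 78.2
```

Run:
```python
from h import *
s=env.observe(); im=env.get_image('wrist'); sc=env.get_image('scene')
print(s['position'],s['tool_rot'],s['grip_width'],s['ft_force'],s['wrist_torque'])
C=cam('scene'); print(proj(s['position'],C))
a=im[140:400,200:440]; u,v=proj(s['position'],C)[0].astype(int)
b=cv2.resize(sc[max(0,v-60):v+60,max(0,u-60):u+90],None,fx=3.6,fy=3.6,interpolation=cv2.INTER_CUBIC)
a=cv2.resize(a,None,fx=1,fy=1)
o=np.zeros((440,800,3),np.uint8);o[:260,:240]=a;o[:b.shape[0],250:250+b.shape[1]]=b[:440,:550]
save('g1.png',o)
```

```text
[ 0.4242963  -0.31449204  0.12578027] [[-0.18497265  0.98273817  0.00328908]
 [ 0.9827344   0.1849844  -0.00372349]
 [-0.00426764  0.00254355 -0.99998766]] 0.011701030872463224 [-0.24676466 -0.21537584 -1.1489247 ] [-0.01813427  0.0013063  -0.03597355]
[[288.19898062 199.49204693]]
```

View pics/g1.png

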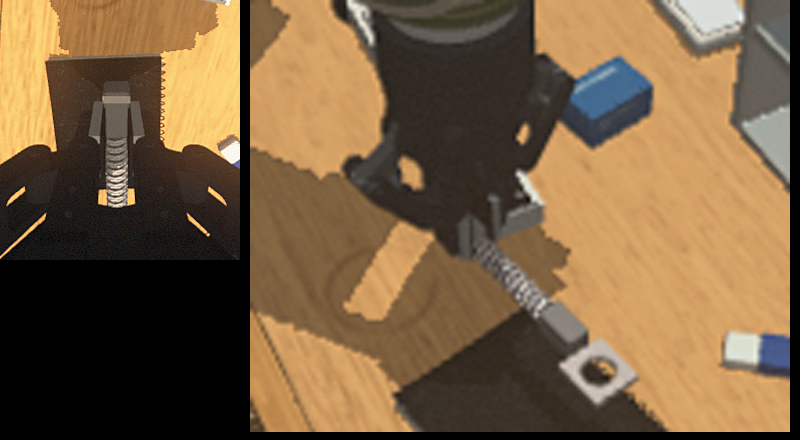

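jog_arm:
  hand: [0.0,0.0,0.0,0.0,0.0]
  travel:
    - [0.006,0.02,0]
    - [0.008,0.03,0]
    - [0.008,0.03,0]
    - [0.008,0.03,0]
    - [0.008,0.03,0]
  yaw: [-0.02,-0.03,-0.03,-0.03,-0.03]

```text
time_s: 4.05
position: [0.4613, -0.1726, 0.1222]
tool_rot: [[-0.045, 0.999, -0.002], [0.999, 0.045, 0.001], [0.002, -0.002, -1.0]]
ft_force: [0.5, -0.8, -0.3]
grip_width: 0.0114
gripper_force: 78.2
```

jog_arm:
  hand: [0.0,0.0,0.0,0.0,0.0]
  travel:
    - [0.008,0.03,0]
    - [0.008,0.03,0]
    - [0.007,0.03,-0.01]
    - [0,0.012,-0.01]
    - [0,0,0]
  yaw: [-0.03,-0.03,-0.013,0,0]

```text
time_s: 4.68
position: [0.4839, -0.0715, 0.1021]
tool_rot: [[0.026, 1.0, -0.003], [1.0, -0.026, 0.001], [0.001, -0.003, -1.0]]
ft_force: [-0.2, -0.5, -1.1]
grip_width: 0.0118
gripper_force: 78.2
```

Run:
```python
from h import *
import pickle
s=env.observe(); im=env.get_image('wrist'); sc=env.get_image('scene');np.save('w2.npy',im);pickle.dump(s,open('s2.pkl','wb'))
print(s['position'],s['tool_rot'][:,0],s['grip_width'],s['ft_force'])
C=cam('wrist',s)
T=s['position']; x=s['tool_rot'][:,0]; pin=T+.0089*x; pin[2]=T[2]-.0228
print('pred origin',pin,'px',proj(pin,C),'rear top edge px',proj(pin+.008*x+[0,0,.018],C),'hole',proj([.4857,-.0632,.034],C),'post',proj([.482,-.2175,.046],C))
a=cv2.resize(im[110:310,240:400],None,fx=3,fy=3,interpolation=cv2.INTER_CUBIC); 
Cs=cam('scene');u,v=proj(T,Cs)[0].astype(int);print(u,v)
b=cv2.resize(sc[max(0,v-40):v+60,max(0,u-40):u+60],None,fx=3.1,fy=3.1,interpolation=cv2.INTER_CUBIC)[:600,:310]
o=np.zeros((600,800,3),np.uint8);o[:600,:480]=a;o[:b.shape[0],490:490+b.shape[1]]=b;save('g2.png',o)
```

```text
[ 0.48390037 -0.07148289  0.10214113] [2.57646368e-02 9.99667627e-01 9.04448097e-04] 0.011828648659066044 [-0.15615573 -0.45919636 -1.11139139]
pred origin [ 0.48412968 -0.06258585  0.07934113] px [[315.90805583 235.88425909]] rear top edge px [[315.805267   237.06629117]] hole [[318.17843875 210.08085258]] post [[318.29174025 378.72306621]]
267 128
```

View pics/g2.png

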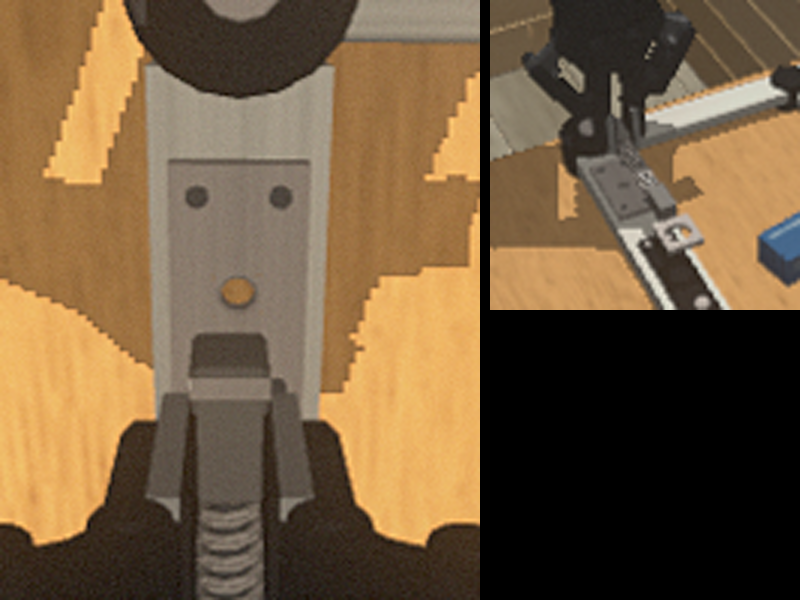

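Run:
```python
from h import *
import pickle
s=pickle.load(open('s2.pkl','rb'));C=cam('wrist',s);T=s['position']
f=lambda u,v:[240+(u+.5)/3-.5,110+(v+.5)/3-.5]
h=onplane(f(238,292),.034,C)[0];print('hole',h)
print('slide corners',onplane([f(168,160),f(310,160)],.034,C))
for dz in (.0195,.0228,.026):
    zb=T[2]-dz
    print(dz,'rear top',onplane([f(190,376),f(270,376)],zb+.018,C).round(4).tolist(),'rear bot',onplane([f(193,336),f(266,336)],zb,C).round(4).tolist())
```

```text
hole [ 0.48637249 -0.06076348  0.034     ]
slide corners [[ 0.47060448 -0.0271875   0.034     ]
 [ 0.50415161 -0.0280668   0.034     ]]
0.0195 rear top [[0.4779, -0.0517, 0.1006], [0.4915, -0.052, 0.1006]] rear bot [[0.4776, -0.0519, 0.0826], [0.4915, -0.0522, 0.0826]]
0.0228 rear top [[0.4777, -0.0532, 0.0973], [0.4916, -0.0536, 0.0973]] rear bot [[0.4774, -0.0533, 0.0793], [0.4916, -0.0536, 0.0793]]
0.026 rear top [[0.4775, -0.0548, 0.0941], [0.4917, -0.0551, 0.0941]] rear bot [[0.4772, -0.0546, 0.0761], [0.4917, -0.055, 0.0761]]
```

jog_arm:
  hand: [0.0,0.0,0.0,0.0,0.0]
  travel:
    - [0.0018,0.0006,-0.008]
    - [0,0,-0.01]
    - [0,0,-0.01]
    - [0,0,-0.005]
    - [0,0,0]
  yaw: [0,0,0,0,0]

```text
time_s: 5.4
position: [0.4863, -0.0713, 0.0699]
tool_rot: [[0.027, 1.0, -0.001], [1.0, -0.027, 0.0], [0.0, -0.001, -1.0]]
ft_force: [0.3, -0.0, -1.3]
grip_width: 0.0115
gripper_force: 78.2
```

jog_arm:
  hand: [0.0,0.0,0.0,0.0,0.0]
  travel:
    - [0,0,-0.001]
    - [0,0,-0.001]
    - [0,0,-0.001]
    - [0,0,-0.001]
    - [0,0,0]
  yaw: [0,0,0,0,0]

```text
time_s: 6.02
position: [0.4864, -0.0713, 0.0663]
tool_rot: [[0.027, 1.0, -0.0], [1.0, -0.027, 0.0], [0.0, -0.0, -1.0]]
ft_force: [-0.4, -0.7, 0.1]
grip_width: 0.0114
gripper_force: 78.2
```

jog_arm:
  hand: [0.0,0.0,0.0,0.0,0.0]
  travel:
    - [-0.0004,0,-0.001]
    - [0,0,-0.001]
    - [0,0,-0.001]
    - [0,0,0]
    - [0,0,0]
  yaw: [0,0,0,0,0]

```text
time_s: 6.65
position: [0.4861, -0.0716, 0.0633]
tool_rot: [[0.027, 1.0, 0.0], [1.0, -0.027, -0.0], [-0.0, 0.0, -1.0]]
ft_force: [0.4, -5.2, -1.4]
grip_width: 0.0115
gripper_force: 78.2
```

jog_arm:
  hand: [0.0,0.0,0.0,0.0,0.0]
  travel:
    - [0,-0.001,0]
    - [0,0,-0.001]
    - [0,0,-0.001]
    - [0,0,-0.001]
    - [0,0,0]
  yaw: [0,0,0,0,0]

```text
time_s: 7.28
position: [0.486, -0.0722, 0.0602]
tool_rot: [[0.027, 1.0, -0.0], [1.0, -0.027, 0.0], [0.0, -0.0, -1.0]]
ft_force: [0.3, -0.4, -1.0]
grip_width: 0.0116
gripper_force: 78.3
```

In the hole, no force. Continue down.

jog_arm:
  hand: [0.0,0.0,0.0,0.0,0.0]
  travel:
    - [0,-0.0003,-0.001]
    - [0,0,-0.001]
    - [0,0,-0.0008]
    - [0,0,0]
    - [0,0,0]
  yaw: [0,0,0,0,0]

```text
time_s: 7.9
position: [0.4861, -0.0726, 0.0575]
tool_rot: [[0.027, 1.0, -0.0], [1.0, -0.027, 0.0], [0.0, -0.0, -1.0]]
ft_force: [-0.5, -0.5, -0.8]
grip_width: 0.0115
gripper_force: 78.3
```

jog_arm:
  hand: [0.0,0.0,0.0,0.0,0.0]
  travel:
    - [0,0,-0.0007]
    - [0,0,-0.0007]
    - [0,0,0]
    - [0,0,0]
    - [0,0,0]
  yaw: [0,0,0,0,0]

```text
time_s: 8.52
position: [0.4862, -0.0726, 0.0568]
tool_rot: [[0.027, 1.0, 0.001], [1.0, -0.027, -0.0], [-0.0, 0.001, -1.0]]
ft_force: [-1.8, 1.1, 7.2]
grip_width: 0.0114
gripper_force: 79.5
```

jog_arm:
  hand: [0.02,0.04,0.04,0.04,0.04]
  travel:
    - [0,0,0]
    - [0,0,0]
    - [0,0,0.01]
    - [0,0,0.025]
    - [0,0,0.025]
  yaw: [0,0,0,0,0]
  grip_force: 30

```text
time_s: 9.15
position: [0.4861, -0.0726, 0.1173]
tool_rot: [[0.027, 1.0, 0.0], [1.0, -0.027, -0.0], [-0.0, 0.0, -1.0]]
ft_force: [0.5, -0.4, -0.2]
grip_width: 0.0398
gripper_force: 0.0
```

jog_arm:
  hand: [0.04,0.04,0.04,0.04,0.04]
  travel:
    - [0,-0.02,0.01]
    - [-0.001,-0.03,0.01]
    - [-0.001,-0.033,0.01]
    - [0,0,0]
    - [0,0,0]
  yaw: [0,0,0,0,0]

```text
time_s: 9.78
position: [0.4838, -0.1551, 0.1462]
tool_rot: [[0.027, 1.0, -0.0], [1.0, -0.027, 0.0], [0.0, -0.0, -1.0]]
ft_force: [-0.3, -0.1, -0.3]
grip_width: 0.0403
gripper_force: 0.0
```

Run:
```python
from h import *
import pickle
s=env.observe(); im=env.get_image('wrist');np.save('w3.npy',im);pickle.dump(s,open('s3.pkl','wb'))
print(s['position'],s['tool_rot'][:,0],s['ft_force'])
C=cam('wrist',s)
print(proj([[.486,-.0637,.034],[.482,-.2175,.046],[.4836,-.1557,.052]],C))
save('g3.png',im[60:400,170:490])
t=env.get_image('top');np.save('top3.npy',t)
```

```text
[ 0.48382809 -0.1550831   0.14619426] [2.71014127e-02 9.99632617e-01 3.79392857e-04] [-0.32109555 -0.13414952 -0.34547962]
[[315.35519068  94.18512452]
 [315.78140976 268.7478812 ]
 [315.60443372 209.17314083]]
```

View pics/g3.png

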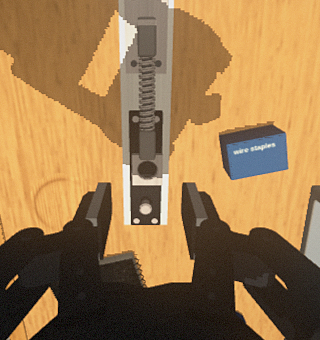

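jog_arm:
  hand: [0.04,0.04,0.04,0.04,0.04]
  travel:
    - [0,-0.0006,-0.03]
    - [0,0,-0.03]
    - [0,0,-0.02]
    - [0,0,-0.006]
    - [0,0,0]
  yaw: [0,0,0,0,0]

```text
time_s: 10.5
position: [0.4842, -0.1558, 0.0603]
tool_rot: [[0.026, 1.0, -0.0], [1.0, -0.026, 0.0], [0.0, -0.0, -1.0]]
ft_force: [-0.6, -0.3, -0.2]
grip_width: 0.0396
gripper_force: 0.0
```

jog_arm:
  hand: [0.0,0.0,0.0,0.0,0.0]
  travel:
    - [0,0,0]
    - [0,0,0]
    - [0,0,0]
    - [0,0,0]
    - [0,0,0]
  yaw: [0,0,0,0,0]

```text
time_s: 11.12
position: [0.4844, -0.1563, 0.061]
tool_rot: [[0.027, 1.0, 0.001], [1.0, -0.027, -0.001], [-0.001, 0.001, -1.0]]
ft_force: [-1.0, 1.1, 6.2]
grip_width: 0.013
gripper_force: 30.5
```

jog_arm:
  hand: [0.0,0.0,0.0,0.0,0.0]
  travel:
    - [0,0,0.001]
    - [0,-0.004,0]
    - [0,-0.004,0]
    - [0,-0.004,0]
    - [0,0,0]
  yaw: [0,0,0,0,0]

```text
time_s: 11.75
position: [0.484, -0.1684, 0.061]
tool_rot: [[0.027, 1.0, -0.0], [1.0, -0.027, 0.0], [0.0, -0.0, -1.0]]
ft_force: [-0.4, 3.1, 0.8]
grip_width: 0.0129
gripper_force: 29.9
```

jog_arm:
  hand: [0.0,0.0,0.0,0.0,0.0]
  travel:
    - [0,0.001,0.002]
    - [0,0,0.002]
    - [0,0,0.002]
    - [0,0,0.002]
    - [0,0,0]
  yaw: [0,0,0,0,0]

```text
time_s: 12.38
position: [0.4841, -0.1672, 0.0693]
tool_rot: [[0.027, 1.0, 0.0], [1.0, -0.027, -0.0], [-0.0, 0.0, -1.0]]
ft_force: [-0.4, 4.0, -2.1]
grip_width: 0.0132
gripper_force: 29.5
```

Run:
```python
from h import *
s=env.observe(); im=env.get_image('wrist');sc=env.get_image('scene');np.save('sc4.npy',sc)
print(s['position'],s['wrist_torque'],s['ft_force'])
C=cam('wrist',s);Cs=cam('scene')
print(proj([[.486,-.0637,.034],[.486,-.0637,.052]],C),proj([[.486,-.0637,.034],[.482,-.2175,.046]],Cs))
u,v=proj([.484,-.13,.04],Cs)[0].astype(int)
a=cv2.resize(im[50:200,260:380],None,fx=3,fy=3,interpolation=cv2.INTER_CUBIC)
b=cv2.resize(sc[v-45:v+55,u-45:u+55],None,fx=4.3,fy=4.3,interpolation=cv2.INTER_CUBIC)
o=np.zeros((450,800,3),np.uint8);o[:450,:360]=a;o[:430,365:795]=b;save('g4.png',o)
```

```text
[ 0.48408397 -0.16722476  0.06927389] [0.49162602 0.14008537 0.09122561] [-0.43356906  3.95512437 -2.1049899 ]
[[313.93522381  63.08787916]
 [313.6928933   57.29317683]] [[269.35491005 147.64923427]
 [294.54292241 184.4671383 ]]
```

View pics/g4.png

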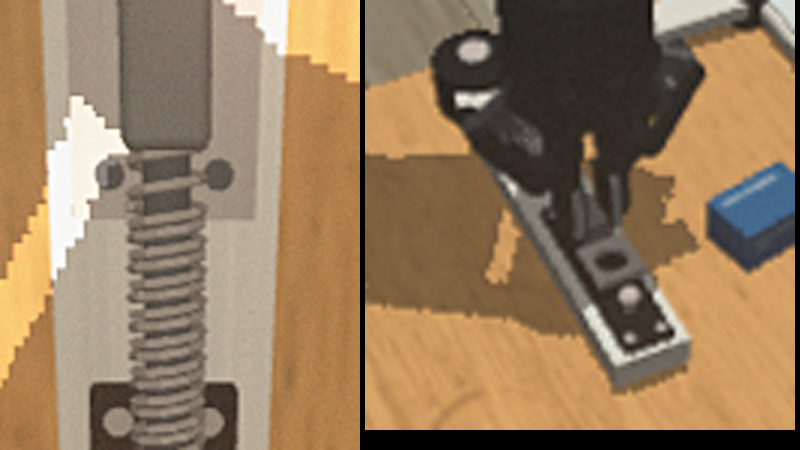

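Run:
```python
from h import *
s=env.observe();C=cam('wrist',s)
for dz in (0,.004,.008):
    print(dz,proj([[.4925,-.0837,.052+dz],[.4785,-.0837,.052+dz],[.486,-.107,.052+dz]],C).round(1).tolist())
```

```text
0 [[328.3, 102.3], [299.7, 103.1], [316.3, 150.4]]
0.004 [[328.6, 102.1], [299.3, 103.0], [316.3, 151.6]]
0.008 [[329.0, 102.0], [298.8, 102.9], [316.4, 152.8]]
```

```bash
cat >> h.py <<'E'
def edges(im,row,lo,hi):
    g=cv2.cvtColor(im,cv2.COLOR_RGB2GRAY).astype(float)[row-3:row+4,lo:hi].mean(0)
    g=np.interp(np.arange(0,hi-lo-1,.1),np.arange(hi-lo),g); d=np.gradient(cv2.GaussianBlur(g[None],(0,0),6)[0])
    m=len(d)//2; return lo+(np.argmax(abs(d[:m])))/10, lo+(m+np.argmax(abs(d[m:])))/10
E
python3 - <<'E'
from h import *
import pickle
s=env.observe();im=env.get_image('wrist');np.save('w5.npy',im)
C=cam('wrist',s)
print(s['position'],s['ft_force'])
for r in (85,90,95): e=edges(im,r,295,335); print(r,e,e[1]-e[0])
C3=cam('wrist',pickle.load(open('s3.pkl','rb'))); w3=np.load('w3.npy')
for r in (92,100,108): e=edges(w3,r,302,332); print('w3',r,e,e[1]-e[0])
for y in (-.06,-.072,-.08):
    print(proj([[.479,y,.052],[.493,y,.052]],C3).tolist())
    for dz in (0,.004,.008): print(dz,proj([[.479,y,.052+dz],[.493,y,.052+dz]],C).round(2).tolist())
E
```

```text
[ 0.48403703 -0.16718896  0.06915088] [-0.28408129  3.00333307 -2.57987922]
85 (np.float64(299.4), np.float64(330.1)) 30.700000000000045
90 (np.float64(299.5), np.float64(330.2)) 30.69999999999999
95 (np.float64(300.2), np.float64(329.9)) 29.69999999999999
w3 92 (np.float64(306.6), np.float64(326.0)) 19.399999999999977
w3 100 (np.float64(302.7), np.float64(326.0)) 23.30000000000001
w3 108 (np.float64(307.2), np.float64(326.0)) 18.80000000000001
[[305.7086650591165, 88.02900554746167], [324.6249694888836, 87.46190617541912]]
0 [[298.43, 48.94], [328.64, 48.01]]
0.004 [[297.9, 47.17], [329.03, 46.21]]
0.008 [[297.34, 45.29], [329.45, 44.29]]
[[306.34043319800884, 105.15065198921303], [324.9157077141689, 104.60312007368505]]
0 [[299.63, 77.12], [328.99, 76.23]]
0.004 [[299.15, 76.23], [329.37, 75.31]]
0.008 [[298.65, 75.28], [329.79, 74.34]]
[[306.74910124485785, 116.2260281904563], [325.1037726958605, 115.69097092228017]]
0 [[300.4, 95.02], [329.2, 94.16]]
0.004 [[299.95, 94.67], [329.59, 93.78]]
0.008 [[299.48, 94.29], [330.0, 93.38]]
```

jog_arm:
  hand: [0.0,0.0,0.0,0.0,0.0]
  travel:
    - [0,0,-0.004]
    - [0,0,-0.004]
    - [0,0.005,0]
    - [0,0.006,0]
    - [0,0,0]
  yaw: [0,0,0,0,0]
  grip_force: 20

```text
time_s: 13.15
position: [0.4843, -0.1562, 0.0612]
tool_rot: [[0.027, 1.0, 0.001], [1.0, -0.027, -0.001], [-0.001, 0.001, -1.0]]
ft_force: [-1.0, 0.3, -0.7]
grip_width: 0.0133
gripper_force: 29.8
```

jog_arm:
  hand: [0.025,0.025,0.025,0.025,0.025]
  travel:
    - [0,0,0]
    - [0,0,0.002]
    - [0,-0.007,0]
    - [0,-0.007,0]
    - [0,0,0]
  yaw: [0,0,0,0,0]

```text
time_s: 13.78
position: [0.4841, -0.1709, 0.0631]
tool_rot: [[0.028, 1.0, 0.0], [1.0, -0.028, -0.0], [-0.0, 0.0, -1.0]]
ft_force: [0.1, 0.7, 0.9]
grip_width: 0.0254
gripper_force: 0.0
```

jog_arm:
  hand: [0.0,0.0,0.0,0.0,0.0]
  travel:
    - [0,0,0]
    - [0,0,0]
    - [0,0,0]
    - [0,0,0]
    - [0,0,0]
  yaw: [0,0,0,0,0]

```text
time_s: 14.4
position: [0.4841, -0.1702, 0.0631]
tool_rot: [[0.027, 1.0, 0.0], [1.0, -0.027, 0.0], [0.0, 0.0, -1.0]]
ft_force: [0.3, -0.6, -0.1]
grip_width: 0.0125
gripper_force: 19.5
```

jog_arm:
  hand: [0.0,0.0,0.0,0.0,0.0]
  travel:
    - [0,-0.003,0]
    - [0,-0.004,0]
    - [0,-0.004,0]
    - [0,0,0.001]
    - [0,0,0.001]
  yaw: [0,0,0,0,0]

```text
time_s: 15.02
position: [0.4838, -0.1811, 0.0649]
tool_rot: [[0.027, 1.0, -0.001], [1.0, -0.027, 0.0], [0.0, -0.001, -1.0]]
ft_force: [0.6, 3.8, -0.6]
grip_width: 0.0123
gripper_force: 19.5
```

jog_arm:
  hand: [0.0,0.0,0.0,0.0,0.0]
  travel:
    - [0,0,0.002]
    - [0,0,0.002]
    - [0,0,0.002]
    - [0,0,0.001]
    - [0,0,0]
  yaw: [0,0,0,0,0]

```text
time_s: 15.65
position: [0.4841, -0.1812, 0.0722]
tool_rot: [[0.027, 1.0, 0.0], [1.0, -0.027, -0.0], [-0.0, 0.0, -1.0]]
ft_force: [-0.5, 3.4, -2.0]
grip_width: 0.0125
gripper_force: 19.5
```

Run:
```python
from h import *
s=env.observe();im=env.get_image('wrist');np.save('w6.npy',im);sc=env.get_image('scene');np.save('sc6.npy',sc)
C=cam('wrist',s)
print(s['position'],s['ft_force'])
q=lambda y,dz:proj([[.479,y,.052+dz],[.493,y,.052+dz]],C)
for y in (-.072,-.080):
  r=int(round(q(y,0)[:,1].mean()))
  e=edges(im,r,int(q(y,0)[0,0])-8,int(q(y,0)[1,0])+8); print(r,e,e[1]-e[0])
  for dz in (0,.004,.008): a=q(y,dz); print(dz,a.round(1).tolist(),(a[1]-a[0])[0])
# front edge row of hook block
g=cv2.cvtColor(im,cv2.COLOR_RGB2GRAY); print(g[60:110,312:318].mean(1).round().tolist(), [proj([.486,-.0837,.052+d],C)[0,1].round(1) for d in (0,.008)])
```

```text
[ 0.48407742 -0.18120107  0.07216832] [-0.52233324  3.35764243 -1.9573611 ]
45 (np.float64(299.3), np.float64(329.7)) 30.399999999999977
0 [[298.5, 45.4], [328.2, 44.5]] 29.704773767323104
0.004 [[298.0, 43.6], [328.6, 42.6]] 30.590734322252274
0.008 [[297.5, 41.6], [329.0, 40.7]] 31.531168060884113
64 (np.float64(300.5), np.float64(328.8)) 28.30000000000001
0 [[299.3, 64.1], [328.5, 63.3]] 29.143844205034668
0.004 [[298.8, 62.9], [328.8, 62.0]] 29.996180591962684
0.008 [[298.3, 61.5], [329.2, 60.6]] 30.899873552330575
[115.0, 109.0, 102.0, 96.0, 89.0, 71.0, 130.0, 139.0, 112.0, 90.0, 87.0, 88.0, 88.0, 88.0, 89.0, 82.0, 110.0, 141.0, 140.0, 120.0, 93.0, 86.0, 88.0, 90.0, 89.0, 88.0, 84.0, 108.0, 142.0, 143.0, 123.0, 92.0, 84.0, 86.0, 84.0, 112.0, 144.0, 140.0, 124.0, 139.0, 139.0, 120.0, 91.0, 86.0, 87.0, 80.0, 124.0, 148.0, 133.0, 126.0] [np.float64(72.1), np.float64(70.0)]
```

```bash
cat >> h.py <<'E'
def hook_h(im,s,ys=np.arange(-.080,-.0595,.002)):
    C=cam('wrist',s); out=[]
    for y in ys:
        q=lambda dz:proj([[.479,y,.052+dz],[.493,y,.052+dz]],C)
        a,b=q(0),q(.008); r=int(round(a[:,1].mean()))
        if r<4: continue
        e=edges(im,r,int(a[0,0])-7,int(a[1,0])+8)
        w0=a[1,0]-a[0,0]; w8=b[1,0]-b[0,0]
        out.append(round(((e[1]-e[0])/w0-1)/(w8/w0-1)*8,1))
    return out
E
python3 - <<'E'
from h import *
import pickle
s=env.observe(); print('now',hook_h(np.load('w6.npy'),s))
print('seated',hook_h(np.load('w3.npy'),pickle.load(open('s3.pkl','rb'))))
s5=dict(s); s5['position']=np.array([.48403703,-.16718896,.06915088]); print('w5',hook_h(np.load('w5.npy'),s5))
E
```

```text
now [np.float64(-3.9), np.float64(2.3), np.float64(3.0), np.float64(2.8), np.float64(3.0), np.float64(2.8), np.float64(2.1), np.float64(2.3), np.float64(1.7), np.float64(1.0), np.float64(2.9)]
seated [np.float64(-6.5), np.float64(1.1), np.float64(3.9), np.float64(3.2), np.float64(4.9), np.float64(57.7), np.float64(55.6), np.float64(31.0), np.float64(31.3), np.float64(6.0), np.float64(7.5)]
w5 [np.float64(4.2), np.float64(8.1), np.float64(7.4), np.float64(7.6), np.float64(7.4), np.float64(7.1), np.float64(6.4), np.float64(5.3), np.float64(6.4), np.float64(6.5), np.float64(8.8)]
```

jog_arm:
  hand: [0.0,0.0,0.0,0.0,0.0]
  travel:
    - [0,0,0.002]
    - [0,0,0.002]
    - [0,0,0.002]
    - [0,0,0.001]
    - [0,0,0]
  yaw: [0,0,0,0,0]

```text
time_s: 16.38
position: [0.4841, -0.1812, 0.0792]
tool_rot: [[0.027, 1.0, 0.0], [1.0, -0.027, -0.0], [-0.0, 0.0, -1.0]]
ft_force: [-0.1, 3.7, -2.0]
grip_width: 0.0123
gripper_force: 19.5
```

Run:
```python
from h import *
s=env.observe();im=env.get_image('wrist');np.save('w7.npy',im)
print(s['position'],s['ft_force'],[float(x) for x in hook_h(im,s)])
```

```text
[ 0.48406868 -0.18120789  0.07917835] [-0.06647648  3.69319879 -2.00718803] [-6.9, 0.6, 3.9, 3.7, 4.0, 4.3, 4.1, 4.4, 3.7, 3.1, 2.9]
```

jog_arm:
  hand: [0.0,0.0,0.0,0.0,0.0]
  travel:
    - [-0.0003,-0.005,0]
    - [-0.0003,-0.005,0]
    - [-0.0003,-0.006,0]
    - [-0.0003,-0.006,0]
    - [0,0,0]
  yaw: [0,0,0,0,0]

```text
time_s: 17.05
position: [0.4826, -0.2032, 0.0788]
tool_rot: [[0.028, 1.0, -0.001], [1.0, -0.028, 0.002], [0.002, -0.001, -1.0]]
ft_force: [0.6, 7.4, -2.7]
grip_width: 0.0125
gripper_force: 19.5
```

Run:
```python
from h import *
s=env.observe();im=env.get_image('wrist');sc=env.get_image('scene');tp=env.get_image('top');np.save('w8.npy',im);np.save('sc8.npy',sc);np.save('tp8.npy',tp)
C=cam('wrist',s);Cs=cam('scene');Ct=cam('top')
print(s['position'],s['ft_force'],s['grip_width'],[float(x) for x in hook_h(im,s)])
P=np.array([.482,-.2175,.046]);print(proj(P,C),proj(P,Cs),proj(P,Ct))
u,v=proj(P,Cs)[0].astype(int);uw,vw=proj(P,C)[0].astype(int)
b=cv2.resize(sc[v-40:v+30,u-35:u+35],(400,400),interpolation=cv2.INTER_CUBIC)
v0=min(vw-60,300);a=cv2.resize(im[v0:v0+100,uw-50:uw+50],(400,400),interpolation=cv2.INTER_CUBIC)
print(v0,uw-50,u-35,v-40)
save('g8.png',np.hstack([b,a]))
```

```text
[ 0.48255229 -0.20315832  0.07879995] [ 0.60182161  7.40409516 -2.69630982] 0.012491605658348458 [-3.8, 1.9, 7.9]
[[315.6508403  261.50604111]] [[294.54292241 184.4671383 ]] [[296.28113833 203.02204   ]]
201 265 259 144
```

View pics/g8.png

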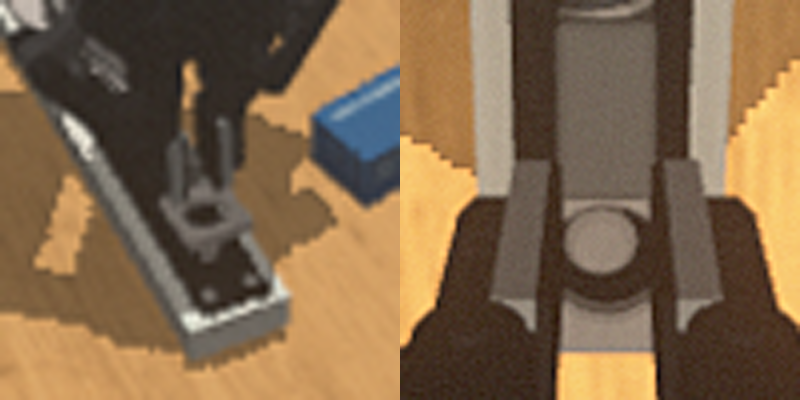

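Run:
```python
from h import *
s=env.observe();C=cam('wrist',s)
f=lambda u,v:[265+(u+.5)/4-.5,201+(v+.5)/4-.5]
for z in (.050,.052,.054): print(z,onplane([f(207,288)],z,C)[0]+[0,.009,0],onplane([f(207,312)],z+.005,C)[0]+[0,.009,0], 'width',np.ptp(onplane([f(160,260),f(255,260)],z+.005,C)[:,0]),'x',onplane([f(160,260),f(255,260)],z+.005,C)[:,0].mean())
print('post',onplane([f(201,241)],.046,C))
print('tag end',onplane([f(165,350),f(255,350)],.058,C))
```

```text
0.05 [ 0.48229426 -0.21394909  0.05      ] [ 0.48225849 -0.21507289  0.055     ] width 0.014737720925431408 x 0.4825976469093136
0.052 [ 0.48232869 -0.21265194  0.052     ] [ 0.48229452 -0.21371795  0.057     ] width 0.0145426709167511 x 0.48262919543108806
0.054 [ 0.48236311 -0.2113548   0.054     ] [ 0.48233056 -0.21236301  0.059     ] width 0.01434762090807079 x 0.4826607439528625
post [[ 0.48149224 -0.21666126  0.046     ]]
tag end [[ 0.4755424  -0.22877126  0.058     ]
 [ 0.48963632 -0.22916852  0.058     ]]
```

jog_arm:
  hand: [0.0,0.0,0.0,0.0,0.0]
  travel:
    - [-0.0006,-0.0035,0]
    - [0,0,0]
    - [0,0,-0.003]
    - [0,0,-0.003]
    - [0,0,0]
  yaw: [0,0,0,0,0]

```text
time_s: 17.82
position: [0.4819, -0.2061, 0.0726]
tool_rot: [[0.027, 1.0, -0.001], [1.0, -0.027, 0.002], [0.002, -0.001, -1.0]]
ft_force: [0.5, 7.8, -2.4]
grip_width: 0.0125
gripper_force: 19.5
```

jog_arm:
  hand: [0.0,0.0,0.0,0.0,0.0]
  travel:
    - [0,0,-0.002]
    - [0,0,-0.002]
    - [0,0,-0.002]
    - [0,0,0]
    - [0,0,0]
  yaw: [0,0,0,0,0]

```text
time_s: 18.45
position: [0.482, -0.2062, 0.0669]
tool_rot: [[0.027, 1.0, -0.001], [1.0, -0.027, 0.002], [0.002, -0.001, -1.0]]
ft_force: [0.5, 8.2, -1.5]
grip_width: 0.0122
gripper_force: 19.6
```

jog_arm:
  hand: [0.0,0.0,0.0,0.0,0.0]
  travel:
    - [0,0,-0.0015]
    - [0,0,-0.0015]
    - [0,0,-0.001]
    - [0,0,0]
    - [0,0,0]
  yaw: [0,0,0,0,0]

```text
time_s: 19.08
position: [0.4821, -0.2063, 0.0633]
tool_rot: [[0.027, 1.0, -0.0], [1.0, -0.027, 0.001], [0.001, -0.001, -1.0]]
ft_force: [-0.3, 8.4, 1.7]
grip_width: 0.0121
gripper_force: 20.0
```

jog_arm:
  hand: [0.0,0.0,0.0,0.0,0.0]
  travel:
    - [0,0,-0.0007]
    - [0,0.002,0]
    - [0,0.002,0]
    - [0,0.001,0]
    - [0,0,0]
  yaw: [0,0,0,0,0]

```text
time_s: 19.7
position: [0.4828, -0.2023, 0.0632]
tool_rot: [[0.027, 1.0, 0.002], [1.0, -0.027, -0.001], [-0.001, 0.002, -1.0]]
ft_force: [0.8, 4.4, 5.5]
grip_width: 0.0124
gripper_force: 20.4
```

Run:
```python
from h import *
s=env.observe();im=env.get_image('wrist');np.save('w9.npy',im)
print(s['position'],s['ft_force'])
```

```text
[ 0.48280855 -0.20233246  0.06318385] [0.77246685 4.44235301 5.50549574]
```

jog_arm:
  hand: [0.0,0.0,0.0,0.0,0.0]
  travel:
    - [0,0.001,0]
    - [0,0.001,0]
    - [0,0,0]
    - [0,0,0]
    - [0,0,0]
  yaw: [0,0,0,0,0]

```text
time_s: 20.38
position: [0.4829, -0.2018, 0.0632]
tool_rot: [[0.027, 1.0, 0.002], [1.0, -0.027, -0.004], [-0.004, 0.002, -1.0]]
ft_force: [-1.9, -6.5, 5.9]
grip_width: 0.0125
gripper_force: 20.7
```

jog_arm:
  hand: [0.03,0.03,0.03,0.03,0.03]
  travel:
    - [0,0,0]
    - [0,0,0]
    - [0,0,0]
    - [0,0,0.02]
    - [0,0,0.03]
  yaw: [0,0,0,0,0]

```text
time_s: 21.0
position: [0.4819, -0.1994, 0.1123]
tool_rot: [[0.027, 1.0, -0.002], [1.0, -0.027, 0.001], [0.001, -0.002, -1.0]]
ft_force: [-0.3, -0.8, -0.4]
grip_width: 0.0302
gripper_force: 0.0
```

jog_arm:
  hand: [0.0,0.0,0.0,0.0,0.0]
  travel:
    - [0,0.025,0.01]
    - [0,0.025,0.01]
    - [0,0.025,0.01]
    - [0,0.02,0]
    - [0,0,0]
  yaw: [0,0,0,0,0]

```text
time_s: 21.62
position: [0.4821, -0.1036, 0.1421]
tool_rot: [[0.025, 1.0, -0.001], [1.0, -0.025, 0.0], [0.0, -0.001, -1.0]]
ft_force: [-0.1, -0.4, 0.3]
grip_width: -0.0001
gripper_force: 0.0
```

Run:
```python
from h import *
import pickle
s=env.observe();im=env.get_image('wrist');tp=env.get_image('top');sc=env.get_image('scene')
for n,i in (('wA',im),('tA',tp),('sA',sc)): np.save(n+'.npy',i); save(n+'.png',i)
pickle.dump(s,open('sA.pkl','wb'))
C=cam('wrist',s);print(s['position'],s['ft_force'])
P=[[.486,-.0645,.052],[.482,-.2167,.046],[.4822,-.2117,.039]]
print(proj(P,C).round(1).tolist(),proj(P,cam('scene')).round(1).tolist())
g=cv2.cvtColor(im,cv2.COLOR_RGB2GRAY);u=int(proj(P[1],C)[0,0]);v=int(proj(P[1],C)[0,1])
print(v,g[v-40:min(v+26,400),u-2:u+3].mean(1).round().astype(int).tolist())
print(u,g[v-2:v+3,u-26:u+27].mean(0).round().astype(int).tolist())
```

```text
[ 0.48207572 -0.10364377  0.1420788 ] [-0.10865973 -0.40201295  0.27320757]
[[319.6, 163.6], [318.8, 315.9], [318.9, 306.8]] [[268.8, 142.4], [294.4, 184.2], [293.6, 184.9]]
315 [51, 53, 60, 56, 58, 58, 58, 61, 61, 52, 47, 44, 48, 45, 44, 43, 46, 45, 42, 43, 43, 42, 40, 43, 41, 43, 39, 42, 40, 41, 38, 38, 37, 38, 37, 39, 36, 36, 37, 35, 31, 13, 171, 197, 194, 202, 123, 41, 34, 40, 39, 38, 38, 19, 155, 185, 181, 180, 184, 186, 184, 185, 187, 184, 183, 181]
318 [30, 29, 30, 35, 31, 32, 31, 31, 29, 33, 31, 31, 30, 29, 29, 28, 32, 35, 34, 28, 33, 46, 64, 64, 64, 61, 63, 60, 39, 28, 33, 33, 34, 27, 28, 31, 32, 30, 33, 33, 34, 30, 31, 33, 34, 31, 32, 32, 30, 32, 31, 35, 31]
```

jog_arm:
  hand: [0.0,0.0,0.0,0.0,0.0]
  travel:
    - [0.002,0.018,0]
    - [0.0017,0.018,-0.02]
    - [0,0,-0.02]
    - [0,0,-0.02]
    - [0,0,0]
  yaw: [0,0,0,0,0]

```text
time_s: 22.4
position: [0.4854, -0.068, 0.0814]
tool_rot: [[0.027, 1.0, -0.003], [1.0, -0.027, 0.001], [0.001, -0.003, -1.0]]
ft_force: [0.3, -0.3, 0.6]
grip_width: -0.0001
gripper_force: 0.0
```

jog_arm:
  hand: [0.0,0.0,0.0,0.0,0.0]
  travel:
    - [0,0,-0.002]
    - [0,0,-0.002]
    - [0,0,-0.002]
    - [0,0,-0.001]
    - [0,0,0]
  yaw: [0,0,0,0,0]

```text
time_s: 23.02
position: [0.4859, -0.0687, 0.0754]
tool_rot: [[0.027, 1.0, -0.0], [1.0, -0.027, -0.0], [-0.0, -0.0, -1.0]]
ft_force: [-0.3, 0.6, 0.3]
grip_width: 0.0
gripper_force: 0.0
```

jog_arm:
  hand: [0.0,0.0,0.0,0.0,0.0]
  travel:
    - [0,0,-0.0015]
    - [0,0,-0.0015]
    - [0,0,-0.0015]
    - [0,0,0]
    - [0,0,0]
  yaw: [0,0,0,0,0]

```text
time_s: 23.65
position: [0.486, -0.0687, 0.0709]
tool_rot: [[0.027, 1.0, 0.0], [1.0, -0.027, -0.0], [-0.0, 0.0, -1.0]]
ft_force: [0.2, 0.3, -0.1]
grip_width: 0.0003
gripper_force: 0.0
```

jog_arm:
  hand: [0.0,0.0,0.0,0.0,0.0]
  travel:
    - [0,0,-0.001]
    - [0,0,-0.0005]
    - [0,0,0]
    - [0,0,0]
    - [0,0,0]
  yaw: [0,0,0,0,0]

```text
time_s: 24.28
position: [0.486, -0.0687, 0.0695]
tool_rot: [[0.027, 1.0, 0.0], [1.0, -0.027, 0.0], [0.0, 0.0, -1.0]]
ft_force: [-1.2, 1.2, 4.2]
grip_width: 0.0001
gripper_force: 2.4
```

jog_arm:
  hand: [0.0,0.0,0.0,0.0,0.0]
  travel:
    - [0,0,0.02]
    - [-0.001,-0.035,0.01]
    - [-0.001,-0.04,0]
    - [-0.001,-0.04,0]
    - [0,0,0]
  yaw: [0,0,0,0,0]

```text
time_s: 24.9
position: [0.4829, -0.186, 0.099]
tool_rot: [[0.03, 1.0, 0.0], [1.0, -0.03, -0.001], [-0.001, 0.0, -1.0]]
ft_force: [0.5, 0.0, 0.2]
grip_width: 0.0001
gripper_force: 0.0
```

jog_arm:
  hand: [0.0,0.0,0.0,0.0,0.0]
  travel:
    - [0,0,-0.015]
    - [0,0,-0.008]
    - [0,0,-0.003]
    - [0,0,-0.002]
    - [0,0,0]
  yaw: [0,0,0,0,0]

```text
time_s: 25.52
position: [0.4831, -0.1836, 0.0716]
tool_rot: [[0.027, 1.0, 0.0], [1.0, -0.027, -0.0], [-0.0, 0.0, -1.0]]
ft_force: [-0.1, 0.1, -0.1]
grip_width: -0.0001
gripper_force: 0.0
```

jog_arm:
  hand: [0.0,0.0,0.0,0.0,0.0]
  travel:
    - [0,0,-0.001]
    - [0,0,-0.001]
    - [0,0,-0.0005]
    - [0,0,0]
    - [0,0,0]
  yaw: [0,0,0,0,0]

```text
time_s: 26.15
position: [0.483, -0.1837, 0.0691]
tool_rot: [[0.027, 1.0, 0.0], [1.0, -0.027, -0.0], [-0.0, 0.0, -1.0]]
ft_force: [-0.4, 0.3, 3.7]
grip_width: 0.0
gripper_force: 2.1
```

jog_arm:
  hand: [0.0,0.0,0.0,0.0,0.0]
  travel:
    - [0,0,0.03]
    - [0,0.02,0.04]
    - [0,0.03,0.03]
    - [0,0.04,0.0]
    - [0,0.03,0]
  yaw: [0,0,0,0,0]

```text
time_s: 26.78
position: [0.4828, -0.0624, 0.1691]
tool_rot: [[0.027, 1.0, 0.0], [1.0, -0.027, -0.0], [-0.0, 0.0, -1.0]]
ft_force: [-0.9, 0.4, 0.1]
grip_width: -0.0001
gripper_force: 0.0
```

Run:
```python
from h import *
import json
s=env.observe();tp=env.get_image('top');sc=env.get_image('scene');im=env.get_image('wrist');np.save('wB.npy',im);np.save('sB.npy',sc);np.save('tB.npy',tp)
print(s['position'])
C=cam('scene');Cw=cam('wrist',s)
print(proj([[.482,-.2167,.046],[.4822,-.2117,.039],[.482,-.1837,.052]],Cw).round(1).tolist())
# along lamp axis, resample gray of scene/top images at z=.039
ys=np.arange(-.160,-.245,-.003)
for n,i,c in(('scene',sc,C),('top',tp,cam('top')),('wrist',im,Cw)):
    g=cv2.cvtColor(i,cv2.COLOR_RGB2GRAY)
    for dx in (0,.009):
        p=proj(np.c_[.482+dx+(ys+.2167)*.026,ys,np.full(len(ys),.039)],c).astype(np.float32)
        print(n,dx,cv2.remap(g,p[None,:,0],p[None,:,1],cv2.INTER_LINEAR)[0].tolist())
print(np.round(ys*1000).astype(int).tolist())
```

```text
[ 0.48278268 -0.06239597  0.16911064]
[[318.9, 328.7], [318.9, 320.6], [318.2, 308.1]]
scene 0 [116, 103, 110, 108, 105, 111, 106, 107, 107, 90, 73, 71, 99, 149, 175, 123, 120, 157, 173, 148, 117, 126, 179, 112, 70, 54, 55, 56, 55]
scene 0.009 [105, 114, 129, 128, 129, 129, 126, 128, 126, 102, 70, 60, 83, 162, 180, 168, 144, 122, 99, 89, 134, 173, 172, 123, 72, 55, 92, 140, 140]
top 0 [140, 118, 105, 84, 120, 142, 143, 143, 144, 145, 146, 148, 123, 166, 190, 120, 59, 56, 162, 192, 185, 178, 191, 136, 52, 58, 57, 57, 85]
top 0.009 [75, 68, 65, 62, 77, 82, 84, 86, 85, 83, 85, 89, 72, 170, 193, 184, 152, 113, 96, 113, 164, 187, 194, 124, 49, 96, 177, 155, 109]
wrist 0 [60, 55, 49, 46, 47, 40, 44, 45, 43, 42, 43, 38, 39, 43, 37, 29, 151, 56, 75, 74, 165, 209, 213, 221, 82, 36, 25, 173, 190]
wrist 0.009 [53, 48, 48, 42, 41, 45, 41, 42, 42, 38, 35, 37, 38, 30, 32, 28, 30, 23, 26, 28, 16, 26, 25, 22, 24, 21, 17, 23, 27]
[-160, -163, -166, -169, -172, -175, -178, -181, -184, -187, -190, -193, -196, -199, -202, -205, -208, -211, -214, -217, -220, -223, -226, -229, -232, -235, -238, -241, -244]
```

```bash
python3 -c "
from rig import env
print(env.close_job())"
```

```text
the job is handed in; nothing more can be done
None
```

The spring is refitted and the job handed in at about 27 s: light touches found both ends fully down, the images put the eye around the post about 30 mm stretched, and the arm is clear. On a first, undone try at lifting the eye the hook pin rose about 4 mm in its hole; it was lowered back before the final stretch.

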